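Collect the charged power banks from the charging dock

ROBOT

A 7-joint arm with a two-finger parallel gripper is mounted at the origin on the work surface. World frame = base frame: x ahead of the robot, y to its left, z up, the work surface at z = 0. Lengths are in m, angles in rad, forces in N, time in s.
With the tool pointing down it reaches from about 0.35 to 0.9 m from the base axis. Payload 8.1 kg.
Tool frame: the origin (TCP) lies on the centre line of the jaws, within the pads' length; the fingertips stand 14 mm ahead of it and the grasp point (between the pads) lies 5 mm behind it; z points along the fingers, y is the line along which they close (so a half turn about z gives the same grasp; the last joint's range is limited). The gripper opens to 85 mm and grips with 20 to 120 N. Pads are 22 mm wide; open, the fingers measure 114 mm over their backs; the gripper's body (76 mm by 85 mm) begins 54 mm behind the grasp point. The pads swing forward as they close: fully open they stand 13 mm farther back than shut.
Start: joints at [1.067, 0.434, 0.025, 1.573, -0.012, 1.134, -0.075], TCP at [0.244, -0.575, 0.245] pointing down, gripper open.
Joint ranges: [-2.62, 2.62], [-0.44, 2.09], [-1.27, 1.32], [0.08, 2.57], [-1.32, 4.46], [0.12, 2], [-2.74, 2.74]. Speed limits (rad/s): [2.22, 2.22, 3.01, 3.01, 3.14, 3.14, 3.14].

INTERFACE

Orientations are given as a 3x3 rotation matrix whose columns are the frame's x, y, z axes.
In Python, from plant import arm gives the robot as it stands. The module is installed in compiled form; this text tells all that it offers.
- The arm moves only by the tool drive_tool, never from a script. Its argument "increments" is one flat list of numbers, 7 for each row, row after row: the shift along the tool's x, y, z scaled (see below), then the turn, a rotation vector about the tool's x, y, z scaled (see below), then the closure, from 0 (fully open) to 1 (shut). In form: [dx, dy, dz, wx, wy, wz, grip, dx, dy, dz, wx, wy, wz, grip, ...]. A call has 1 to 5 rows; each row shifts and turns the commanded pose from where the row before left it, along the tool's axes as they then stand; what a row does not reach is not made up. The controller multiplies each number of a shift by 0.2 m and each number of a turn by 6 degrees. A row lasts 1/8 s, in which the tool goes at most 62.5 mm and 10.7 degrees, less where a joint would pass 70% of its speed; a pose out of reach is approached as far as the arm can. A call with a number of a shift or a turn outside -1 to 1 is refused whole. A call with a gripper value outside its range is refused whole. The fingers move at their own pace and stop on an object; the grip force is fixed at half the most. Time passes only in rows, so rows that do not move let the fingers close. It gives the time, the measured TCP pose, the force, the opening and the grip force at its end, in the units of the state.
- arm.read_state(): the state, without advancing time (a new reading comes with each control period).
- arm.camera(name): name is "scene" or "top" or "wrist"; returns (picture, depth): 400x640x3 uint8, red, green, blue; 400x640 float32, m along the optical axis (not along the pixel's ray), 0 where there is no reading.
- arm.get_calibration(name): a dict with "vfov" (degrees; the focal length in pixels is half the picture's height over the tangent of half this angle, whatever the lens; pixels are square), "cx", "cy" (the principal point, pixels), "eye" and "orientation" of the camera in the world; the wrist camera has in their place "hand_eye" (4x4, takes a point from camera to tool coordinates, whose origin is the TCP and whose axes are the flange's). Camera axes: x right, y up, looking along -z (the intrinsics and any distortion apply to the point x, -y, -z); pixel columns grow to the right and rows downward; lengths in m; the calibration is good to about 2 mm. A picture is of the moment at which its call begins: read the wrist's pose just before it. get_calibration takes no time and is no camera call.
- arm.finish_job(): hands the job in; it is judged then, once.
The state is a dict: "time_s": time; "joint_pos": joint angles; "qd": joint speeds; "joint_efforts": joint torques, N m; "position": TCP position; "eef_rot": TCP orientation; "ft_force": force on the tool from outside, world axes, zero at the start; "wrist_torque": the same for the moment, N m; "grip_width": finger opening in m; "gripper_force": force on a finger pad.
Only numpy, scipy, OpenCV 4.12 (cv2) and the standard library are available. Lean on these libraries where they do the work, as an engineer would, in place of code of your own. Each camera call takes 0.05 s, during which the arm holds its last target. There are 200 camera calls.

TASK

Collect the two charged power banks, the ones with a green lamp, from the leaning charging dock and push each one gently but fully home, upright and lamp end up, in an orange sprung pocket of its own in the grey tote. Leave the power bank with the red-orange lamp charging in its bay, and do not disturb the vase, torch, clothes brush or bottle opener.

Things in the scene. Friction and masses are not known exactly. Their poses are not given: they have to be found in the camera images.
- bank_a: blue slab-shaped power bank, 14 mm thick (its x) x 68 mm wide (its y) x 110 mm long (its z), about 160 g, with a green (charged) lamp band across its top end. Origin: middle of its lower end, z runs along its length to the lamp end. It starts in one of the dock's three bays, leaning about 25 deg (0.44 rad) towards the robot; which bay varies
- bank_b: blue slab-shaped power bank, 14 mm thick (its x) x 68 mm wide (its y) x 110 mm long (its z), about 160 g, with a green (charged) lamp band across its top end. Origin: middle of its lower end, z runs along its length to the lamp end. It starts in one of the dock's three bays, leaning about 25 deg (0.44 rad) towards the robot; which bay varies
- bank_c: blue slab-shaped power bank, 14 mm thick (its x) x 68 mm wide (its y) x 110 mm long (its z), about 160 g, with a red-orange (still charging, to be left where it is) lamp band across its top end. Origin: middle of its lower end, z runs along its length to the lamp end. It starts in one of the dock's three bays, leaning about 25 deg (0.44 rad) towards the robot; which bay varies
- dock: dark charging dock, base 120 x 290 mm; origin under its middle. Three bays at y -85, 0, +85 lean 0.44 rad towards -x; bay floor middle at x 0, height 32. Along the lean the plate on a bank's -x side covers its lowest 50 mm, front lip 32, cheeks 36; 1.5 mm play: banks come out only along the lean. Over the bays a lamp bar along y, x -15 to +5, height 262 to 276
- tote: grey tote, 160 x 250 x 60 mm high; origin under its middle. Its orange insert, shifted up to 6 mm either way along y (not measured: feel or see), has two pockets at x 0, y -56 and +56 from the insert's middle, 73 long in y, rim 48 high. In each: rigid wall at x -7, sprung jaw at x +5.5, top 8 flared; takes about 7 N to push in; floor: rubber pad, top 10 above the shelf, yields 4
- vase: small green glass vase, 64 mm wide, 115 mm high, standing; origin under its middle
- torch: yellow plastic torch lying along its x, 150 mm long, 46 mm thick; origin on the shelf under its middle
- brush: wooden clothes brush with handle, lying along its x, from -135 to +90 mm, 50 mm wide, 34 mm high; origin on the shelf
- opener: flat steel bottle opener lying along its x, from -65 to +66 mm, 36 mm wide, 4 mm thick; origin on the shelf
There are look-alikes about, which are no part of the job. Leave any pink or turquoise look-alike of the bank_b alone.

How it is judged:
By the outcome, as a careful person would: the job done as asked, in the order asked, and still so for the second after the job is handed in, with the robot touching nothing.
It also fails if it takes over 69 s, if anything falls off the work surface, if the arm or the gripper's body presses on something with over 40 N, if the wrist force passes 120 N, or if a joint passes its speed limit or range.

## Working session

There is one attempt and no reset: what is moved stays moved. The work goes in short steps, Python scripts to look and compute and a tool call to move; the robot and the scene stay as the last step left them, time stands still between calls to the robot, and variables do not carry over. Pictures are saved under pics/ and viewed, at most 10 in all, crops included, and the job is handed in when it is done.

Besides the shell and the picture viewer there is one more tool, called after "Call:" as name(argument=value, ...), one argument or row to a line, values as JSON. drive_tool: Moves the arm, as the interface text tells. Its arguments: {"type":"object","properties":{"increments":{"type":"array","items":{"type":"number","minimum":-1,"maximum":1}}},"required":["increments"]}

```bash
mkdir -p pics; ls; python3 - <<'E'
from plant import arm
import cv2,numpy as np
for n in ["scene","top"]:
    im,d=arm.camera(n); cv2.imwrite(f"pics/{n}0.png",im[:,:,::-1]); np.savez(f"{n}0.npz",im=im,d=d)
    print(n,arm.get_calibration(n))
print(arm.get_calibration("wrist")); print(arm.read_state())
E
```

```text
pics
scene {'vfov': 53.98014501355919, 'cx': 319.30138222561914, 'cy': 202.42560730667995, 'eye': array([ 1.08801124, -0.89533818,  0.89412984]), 'orientation': array([[ 0.82951108, -0.37704959,  0.41200118],
       [ 0.55848937,  0.56133437, -0.61073181],
       [-0.00099425,  0.73670708,  0.67621127]])}
top {'vfov': 57.76486211940961, 'cx': 324.87238462218676, 'cy': 200.8350419843323, 'eye': array([ 0.50013954, -0.12275121,  0.93153313]), 'orientation': array([[-0.00700258,  0.99585224, -0.09071538],
       [-0.99967053, -0.00473132,  0.02522802],
       [ 0.02469417,  0.09086215,  0.99555726]])}
{'vfov': 64.31202644745812, 'cx': 316.1118601009158, 'cy': 200.32645215344886, 'hand_eye': array([[ 9.42937686e-04,  9.51821000e-01,  3.06652727e-01,
         7.94948536e-02],
       [ 9.99999545e-01, -8.52849597e-04, -4.27770858e-04,
         1.38759074e-03],
       [-1.45632631e-04,  3.06652991e-01, -9.51821371e-01,
        -1.28318304e-01],
       [ 0.00000000e+00,  0.00000000e+00,  0.00000000e+00,
         1.00000000e+00]])}
{'time_s': 0.1, 'joint_pos': array([ 1.06742569,  0.43514142,  0.0249525 ,  1.57399906, -0.01160731,
        1.13408185, -0.07512608]), 'qd': array([-0.00060999, -0.00383578, -0.00037305, -0.00425698,  0.00056486,
        0.00150006, -0.00019613]), 'joint_efforts': array([ 3.27133501e-03, -6.71762252e+01,  1.02809742e+00, -3.16903818e+01,
        1.58529257e-02,  7.23623933e-03, -1.38299066e-05]), 'position': array([ 0.24361558, -0.57506712,  0.24461434]), 'eef_rot': array([[ 9.20791547e-01,  3.90054427e-01, -6.86307143e-04],
       [ 3.90055013e-01, -9.20790613e-01,  1.31663912e-03],
       [-1.18384257e-04, -1.48004772e-03, -9.99998898e-01]]), 'ft_force': array([-0.42609383,  0.53659833, -0.04015621]), 'wrist_torque': array([ 0.02859571, -0.02669747, -0.01040114]), 'gripper_force': 0.0, 'grip_width': 0.08523500688258707}
```

View pics/scene0.png

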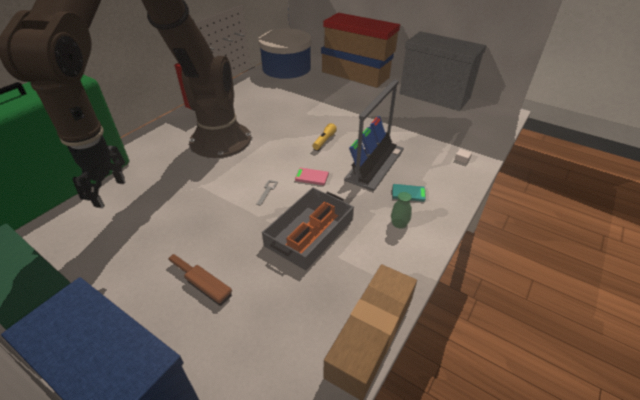

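View pics/top0.png

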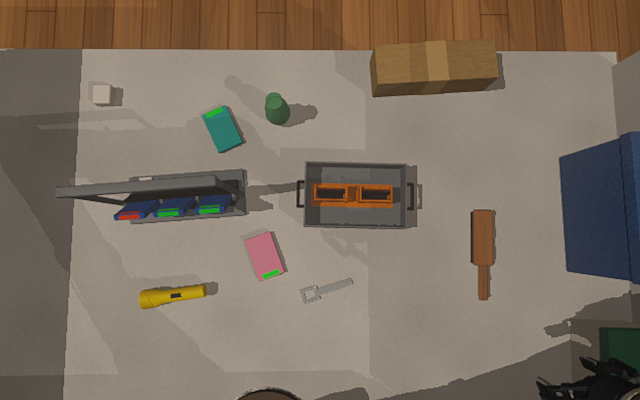

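The scene has two blue slabs with a green lamp in the dock, at top-view (168,212) and (209,209). The red-lamp slab is at (130,215). The turquoise one at (222,128) and the pink one at (265,255) are look-alikes lying on the shelf, so I leave them. The tote is at (360,195), with orange pockets at (332,193) and (376,193).

```bash
cat > h.py <<'E'
import numpy as np,cv2
from plant import arm
def cam(name,st=None):
    c=arm.get_calibration(name); f=200/np.tan(np.radians(c["vfov"]/2))
    if name=="wrist":
        st=st or arm.read_state(); H=c["hand_eye"]; R=np.array(st["eef_rot"])
        return f,c["cx"],c["cy"],np.array(st["position"])+R@H[:3,3],R@H[:3,:3]
    return f,c["cx"],c["cy"],c["eye"],c["orientation"]
def shot(name):
    C=cam(name); im,d=arm.camera(name); return im,d,C
def cloud(d,C):
    f,cx,cy,e,R=C; v,u=np.mgrid[:400,:640]
    p=np.stack([(u-cx)/f*d,-(v-cy)/f*d,-d],-1)
    return p@R.T+e
def ray(px,C,z):
    f,cx,cy,e,R=C; px=np.atleast_2d(px).astype(float)
    r=np.c_[(px[:,0]-cx)/f,-(px[:,1]-cy)/f,-np.ones(len(px))]@R.T
    return e+r*((z-e[2])/r[:,2])[:,None]
def hsv(im): return cv2.cvtColor(im,cv2.COLOR_RGB2HSV)
E
python3 - <<'E'
from h import *
for n in ["top","scene"]:
    z=np.load(n+"0.npz"); im,d=z["im"],z["d"]; C=cam(n); P=cloud(d,C); h=hsv(im)
    tab=P[(P[...,0]>.3)&(P[...,0]<.8)&(abs(P[...,1])<.4)&(abs(P[...,2])<.02)]
    print(n,"table z",np.median(tab[:,2]))
    H,S,V=[h[...,i].astype(int) for i in range(3)]
    for nm,m in [("green",(H>45)&(H<75)&(S>150)&(V>120)),("red",((H<9)|(H>174))&(S>150)&(V>120)),("blue",(H>105)&(H<125)&(S>120)),("orange",(H>5)&(H<18)&(S>170)&(V>80)),("pinkteal",(((H>165)&(S<150)&(S>70))|((H>80)&(H<98)&(S>130)))&(V>80))]:
        k,lab,st,ce=cv2.connectedComponentsWithStats(m.astype(np.uint8))
        for i in range(1,k):
            if st[i,4]<40: continue
            q=P[(lab==i)&(d>0)]
            q=q[(q[:,0]>.2)&(q[:,0]<1)&(abs(q[:,1])<.6)]
            if len(q)<20: continue
            print(nm,ce[i].round(),st[i,4],np.median(q,0).round(3),np.percentile(q,3,axis=0).round(3),np.percentile(q,97,axis=0).round(3))
# tote outline from top
z=np.load("top0.npz"); im,d=z["im"],z["d"]; P=cloud(d,cam("top"))
for nm,lo,hi,box in [("tote rim",.054,.068,(0.3,.75,-.4,.05)),("bar",.25,.29,(.3,.8,-.1,.5)),("dockbase",.005,.03,(.4,.75,.0,.42))]:
    m=(P[...,2]>lo)&(P[...,2]<hi)&(P[...,0]>box[0])&(P[...,0]<box[1])&(P[...,1]>box[2])&(P[...,1]<box[3])
    m=m.astype(np.uint8); k,lab,st,ce=cv2.connectedComponentsWithStats(m)
    for i in range(1,k):
        if st[i,4]<150: continue
        q=P[lab==i]; r=cv2.minAreaRect((q[:,:2]*1000).astype(np.float32)); print(nm,ce[i].round(),st[i,4],r,np.median(q[:,2]).round(4))
E
```

```text
top table z 0.0003488324767074724
green [214. 112.] 82 [0.815 0.139 0.014] [0.805 0.12  0.011] [0.826 0.158 0.017]
green [209. 210.] 83 [0.554 0.113 0.132] [0.55  0.092 0.127] [0.558 0.132 0.135]
green [168. 214.] 82 [0.546 0.2   0.132] [0.542 0.181 0.127] [0.551 0.221 0.134]
green [270. 274.] 73 [ 0.402 -0.008  0.015] [ 0.394 -0.028  0.012] [0.411 0.009 0.017]
red [128. 217.] 74 [0.54  0.286 0.132] [0.536 0.266 0.128] [0.544 0.304 0.135]
blue [209. 201.] 101 [0.577 0.124 0.099] [0.566 0.096 0.069] [0.591 0.142 0.118]
blue [173. 205.] 209 [0.568 0.199 0.105] [0.544 0.171 0.069] [0.585 0.231 0.134]
blue [132. 210.] 148 [0.558 0.289 0.114] [0.538 0.254 0.076] [0.575 0.314 0.134]
orange [353. 196.] 1241 [ 0.589 -0.218  0.009] [ 0.571 -0.308  0.004] [ 0.628 -0.119  0.05 ]
orange [128. 217.] 46 [0.54  0.286 0.132] [0.538 0.266 0.128] [0.544 0.304 0.135]
pinkteal [222. 130.] 951 [0.768 0.116 0.014] [0.722 0.078 0.01 ] [0.815 0.156 0.017]
pinkteal [264. 254.] 1073 [0.451 0.009 0.014] [ 0.404 -0.033  0.01 ] [0.498 0.045 0.017]
scene table z 0.0010827243222530925
pinkteal [313. 176.] 365 [0.455 0.002 0.014] [ 0.41  -0.037  0.006] [0.5   0.042 0.018]
tote rim [358. 194.] 654 ((596.1619873046875, -213.1396942138672), (260.16754150390625, 160.49452209472656), 88.29995727539062) 0.0595
bar [135. 186.] 1900 ((589.4679565429688, 202.72946166992188), (20.572561264038086, 287.9200134277344), 4.292535781860352) 0.2755
dockbase [226. 143.] 317 ((730.5285034179688, 105.96742248535156), (38.76287841796875, 77.89517211914062), 0.3460792601108551) 0.0132
dockbase [201. 196.] 1614 ((599.6859130859375, 202.86376953125), (120.43340301513672, 288.4216613769531), 4.292218208312988) 0.0117
dockbase [258. 252.] 677 ((454.9757385253906, 27.50499725341797), (106.60074615478516, 54.895835876464844), 0.11431793868541718) 0.0139
```

```bash
cat >> h.py <<'E'
from scipy.spatial.transform import Rotation as Rot
def Rtool(yaw,lean=0.):
    # tool y along frame x (tilted by lean), tool z down the lean, tool x along frame y
    c,s=np.cos(lean),np.sin(lean)
    L=np.array([[0,c,s],[1,0,0],[0,s,-c]])   # columns x,y,z for yaw 0
    return Rot.from_euler("z",yaw).as_matrix()@L
def plan(p,R,n,grip,start=None,dec=2,sep=5):
    if start is None:
        st=arm.read_state(); start=(np.array(st["position"]),np.array(st["eef_rot"]))
    q,Q=start; out=[]
    for k in range(n,0,-1):
        dp=Q.T@(p-q)/k/0.2; w=Rot.from_matrix(Q.T@R).as_rotvec()/k/np.radians(6)
        r=np.r_[dp,w].round(dec)+0.; q=q+Q@(r[:3]*.2); Q=Q@Rot.from_rotvec(r[3:]*np.radians(6)).as_matrix()
        out.append(list(r)+[grip])
    for i in range(0,n,sep): print("[",", ".join(f"{v:g}" for r in out[i:i+sep] for v in r),"]")
    a=np.array(out); print("max",abs(a[:,:3]).max(),abs(a[:,3:6]).max(),"left mm",((p-q)*1e3).round(2),"deg",np.degrees(Rot.from_matrix(Q.T@R).magnitude()).round(2))
    return q,Q
E
python3 - <<'E'
from h import *
plan(np.array([.596,-.213,.20]),Rtool(-.03),12,0)
E
```

```text
[ 0.19, -0.08, 0.02, 0, 0, -0.91, 0, 0.2, -0.06, 0.02, 0, 0, -0.91, 0, 0.21, -0.04, 0.02, 0, 0, -0.91, 0, 0.21, -0.02, 0.02, 0, 0, -0.91, 0, 0.21, 0, 0.02, 0, 0, -0.91, 0 ]
[ 0.21, 0.01, 0.02, 0, 0, -0.91, 0, 0.21, 0.04, 0.02, 0, 0, -0.9, 0, 0.2, 0.05, 0.02, 0, 0, -0.91, 0, 0.2, 0.07, 0.02, 0, 0, -0.9, 0, 0.19, 0.09, 0.01, 0, 0, -0.91, 0 ]
[ 0.18, 0.11, 0.02, 0, -0.01, -0.9, 0, 0.17, 0.13, 0.01, -0.01, 0, -0.91, 0 ]
max 0.21 0.91 left mm [ 0.34 -0.46 -0.81] deg 0.02
```

Call:
drive_tool(
  increments=[0.19,-0.08,0.02,0,0,-0.91,0,0.2,-0.06,0.02,0,0,-0.91,0,0.21,-0.04,0.02,0,0,-0.91,0,0.21,-0.02,0.02,0,0,-0.91,0,0.21,0,0.02,0,0,-0.91,0],
)

```text
time_s: 0.72
position: [0.3929, -0.4258, 0.2249]
eef_rot: [[0.637, 0.771, -0.0], [0.771, -0.637, 0.0], [-0.0, -0.001, -1.0]]
ft_force: [0.0, 0.1, 0.9]
grip_width: 0.0856
gripper_force: 0.0
```

Call:
drive_tool(
  increments=[0.21,0.01,0.02,0,0,-0.91,0,0.21,0.04,0.02,0,0,-0.9,0,0.2,0.05,0.02,0,0,-0.91,0,0.2,0.07,0.02,0,0,-0.9,0,0.19,0.09,0.01,0,0,-0.91,0],
)

```text
time_s: 1.35
position: [0.537, -0.2728, 0.2067]
eef_rot: [[0.215, 0.977, -0.001], [0.977, -0.215, 0.0], [0.0, -0.001, -1.0]]
ft_force: [0.7, 0.3, 0.5]
grip_width: 0.0856
gripper_force: 0.0
```

Call:
drive_tool(
  increments=[0.18,0.11,0.02,0,-0.01,-0.9,0,0.17,0.13,0.01,-0.01,0,-0.91,0,0,0,0,0,0,0,0,0,0,0,0,0,0,0],
)

```text
time_s: 1.85
position: [0.5953, -0.2136, 0.2007]
eef_rot: [[0.031, 1.0, -0.0], [1.0, -0.031, -0.001], [-0.001, -0.0, -1.0]]
ft_force: [-0.0, -0.3, -0.4]
grip_width: 0.0853
gripper_force: 0.0
```

```bash
python3 - <<'E'
from h import *
s=arm.read_state(); print(s["time_s"],s["position"],s["eef_rot"],abs(s["qd"]).max(),s["joint_pos"])
im,d,C=shot("wrist"); cv2.imwrite("pics/w1.png",im[:,:,::-1]); np.savez("w1.npz",im=im,d=d,e=C[3],R=C[4])
h=hsv(im); H,S,V=[h[...,i].astype(int) for i in range(3)]; P=cloud(d,C)
m=(H>3)&(H<18)&(S>150)&(V>60)&(abs(P[...,2]-.048)<.006)
print(m.sum(),np.median(P[m],0)); q=P[m]
r=cv2.minAreaRect((q[:,:2]*1000).astype(np.float32)); print("orange rim",r, np.percentile(q[:,2],[5,50,95]))
m=(P[...,2]>.055)&(P[...,2]<.066)&(abs(P[...,1]+.213)<.2)&(d>.15)
q=P[m]; print("tote rim",cv2.minAreaRect((q[:,:2]*1000).astype(np.float32)),np.median(q[:,2]))
E
```

```text
1.85 [ 0.595308   -0.21355782  0.20074739] [[ 3.05836099e-02  9.99532133e-01 -3.96609183e-04]
 [ 9.99531144e-01 -3.05841549e-02 -1.44976821e-03]
 [-1.46121987e-03 -3.52084085e-04 -9.99998870e-01]] 0.018672977787620282 [ 0.48775037  0.51126724 -0.34149551  1.5867612   0.18897056  1.07620801
  0.06602884]
2195 [ 0.58950714 -0.1981514   0.04795291]
orange rim ((602.02392578125, -216.48782348632812), (191.662109375, 39.90681457519531), 88.38092041015625) [0.04332013 0.04795291 0.05022356]
tote rim ((702.8110961914062, -233.486572265625), (282.4972839355469, 398.343505859375), 82.21731567382812) 0.05948049224291527
```

View pics/w1.png

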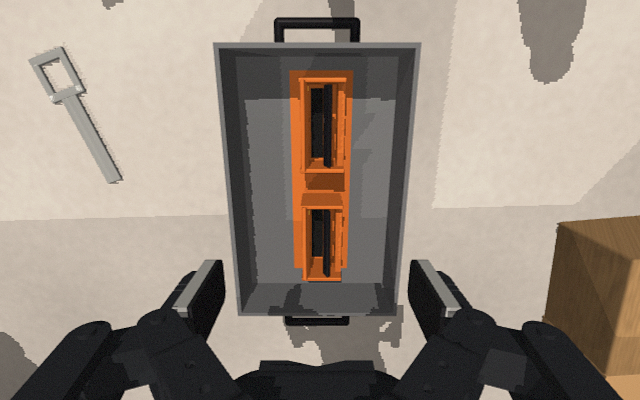

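The wrist view shows the tote with its two orange pockets at (325,122) and (322,243). The gripper fingers are at the bottom of the picture. I measure the pockets in the tote frame from the depth.

```bash
python3 - <<'E'
from h import *
z=np.load("w1.npz"); im,d=z["im"],z["d"]; f,cx,cy,_,_=cam("wrist"); C=(f,cx,cy,z["e"],z["R"]); P=cloud(d,C)
yaw=np.radians(-1.65); A=np.array([[np.cos(yaw),np.sin(yaw)],[-np.sin(yaw),np.cos(yaw)]])
T=(P[...,:2]-np.array([.596,-.213]))@A.T*1e3; Z=P[...,2]*1e3
m=(Z>56)&(Z<66)&(abs(T[...,0])<95)&(abs(T[...,1])<150); 
for lo,hi in[(-60,-20),(-20,20),(20,80)]:
    k=m&(T[...,1]>lo)&(T[...,1]<hi); print("tote x range",np.percentile(T[k][:,0],[1,99]).round(1),k.sum())
for a,b in[(-75,-50),(50,75)]:
    k=m&(T[...,0]>a)&(T[...,0]<b); print("tote y range",np.percentile(T[k][:,1],[1,99]).round(1),k.sum())
h=hsv(im); H,S,V=[h[...,i].astype(int) for i in range(3)]
m=(H>3)&(H<18)&(S>150)&(V>60)&(Z>44)&(Z<52)
for s in(-1,1):
    k=m&(T[...,1]*s>3-s*3); print("pocket",s,"x",np.percentile(T[k][:,0],[1,99]).round(1),"y",np.percentile(T[k][:,1],[1,99]).round(1))
    for a in(-12,0,12):
        kk=k&(abs(T[...,0]-a-0)<4); print("   y hist at x",a,np.unique(T[kk][:,1].round(),return_counts=True) if a==0 else "")
for r in(100,122,150,220,243,262):
    print(r,[(c,int(round(T[r,c,0])),int(round(Z[r,c])),tuple(int(v) for v in im[r,c])) for c in range(294,356,2)])
E
```

```text
tote x range [-78.3  81.4] 437
tote x range [-78.4  81.5] 495
tote x range [-78.4  81.5] 903
tote y range [-131.6  117. ] 802
tote y range [-131.8  117.6] 360
pocket -1 x [-12.6  25. ] y [-98.8 -18.5]
   y hist at x -12 
   y hist at x 0 (array([-99., -98., -97., -96., -95., -23., -22., -21., -20., -19., -18.]), array([ 3,  6, 10, 15,  4,  5,  6,  6, 10, 12,  3]))
   y hist at x 12 
pocket 1 x [-12.8  24.9] y [13.  92.5]
   y hist at x -12 
   y hist at x 0 (array([13., 14., 15., 16., 89., 90., 91., 92., 93.]), array([ 9,  9,  9, 17,  9,  9,  9, 17,  1]))
   y hist at x 12 
100 [(294, -21, 6, (227, 119, 49)), (296, -19, 6, (228, 120, 50)), (298, -17, 8, (235, 125, 56)), (300, -15, 7, (210, 106, 46)), (302, -11, 49, (226, 114, 47)), (304, -9, 50, (154, 79, 32)), (306, -8, 47, (127, 65, 28)), (308, -6, 42, (122, 64, 28)), (310, -5, 7, (105, 56, 24)), (312, -3, 10, (6, 5, 5)), (314, -1, 11, (20, 21, 19)), (316, 1, 9, (11, 18, 14)), (318, 3, 9, (14, 16, 10)), (320, 5, 10, (18, 17, 11)), (322, 7, 10, (33, 21, 14)), (324, 8, 43, (19, 17, 18)), (326, 9, 46, (22, 13, 22)), (328, 11, 49, (29,
[... 4333 characters left out ...]
(123, 63, 23)), (310, -6, 16, (101, 52, 22)), (312, -4, 16, (95, 48, 20)), (314, -2, 15, (164, 83, 35)), (316, 1, 16, (160, 78, 29)), (318, 3, 16, (161, 80, 32)), (320, 5, 14, (162, 82, 34)), (322, 7, 14, (138, 72, 30)), (324, 9, 45, (22, 27, 26)), (326, 11, 48, (32, 29, 31)), (328, 12, 50, (24, 25, 24)), (330, 16, 17, (78, 41, 19)), (332, 18, 17, (113, 58, 24)), (334, 20, 21, (129, 63, 18)), (336, 21, 34, (208, 106, 43)), (338, 23, 35, (205, 102, 42)), (340, 25, 36, (187, 93, 36)), (342, 30, 7, (156, 78, 32)), (344, 32, 7, (209, 105, 46)), (346, 35, 7, (191, 103, 51)), (348, 37, 5, (108, 108, 109)), (350, 39, 6, (110, 107, 106)), (352, 42, 6, (108, 106, 105)), (354, 44, 6, (108, 106, 102))]
```

```bash
python3 - <<'E'
from h import *
a=plan(np.array([.46,0.0,.24]),Rtool(.02,.22),5,0)
a=plan(np.array([.516,.197,.199]),Rtool(.075,.44),5,0,a)
E
```

```text
[ 0.21, -0.14, -0.04, -0.42, 0.01, -0.1, 0, 0.21, -0.14, -0.05, -0.42, 0.02, -0.1, 0, 0.21, -0.13, -0.05, -0.42, 0.01, -0.1, 0, 0.22, -0.13, -0.05, -0.42, 0.02, -0.09, 0, 0.21, -0.13, -0.06, -0.42, 0.01, -0.1, 0 ]
max 0.22 0.42 left mm [0.65 0.76 0.89] deg 0.02
[ 0.2, 0.05, 0.05, -0.42, 0.03, -0.1, 0, 0.2, 0.05, 0.06, -0.42, 0.04, -0.1, 0, 0.19, 0.05, 0.06, -0.42, 0.03, -0.1, 0, 0.19, 0.05, 0.06, -0.42, 0.04, -0.1, 0, 0.2, 0.05, 0.06, -0.42, 0.03, -0.1, 0 ]
max 0.2 0.42 left mm [-0.32 -0.87 -0.26] deg 0.02
```

Call:
drive_tool(
  increments=[0.21,-0.14,-0.04,-0.42,0.01,-0.1,0,0.21,-0.14,-0.05,-0.42,0.02,-0.1,0,0.21,-0.13,-0.05,-0.42,0.01,-0.1,0,0.22,-0.13,-0.05,-0.42,0.02,-0.09,0,0.21,-0.13,-0.06,-0.42,0.01,-0.1,0],
)

```text
time_s: 2.52
position: [0.4585, 0.0001, 0.2398]
eef_rot: [[-0.019, 0.975, 0.221], [1.0, 0.019, 0.004], [0.0, 0.221, -0.975]]
ft_force: [-0.2, 1.4, 1.7]
grip_width: 0.0856
gripper_force: 0.0
```

Call:
drive_tool(
  increments=[0.2,0.05,0.05,-0.42,0.03,-0.1,0,0.2,0.05,0.06,-0.42,0.04,-0.1,0,0.19,0.05,0.06,-0.42,0.03,-0.1,0,0.19,0.05,0.06,-0.42,0.04,-0.1,0,0.2,0.05,0.06,-0.42,0.03,-0.1,0],
)

```text
time_s: 3.15
position: [0.5171, 0.1981, 0.1998]
eef_rot: [[-0.074, 0.901, 0.427], [0.997, 0.067, 0.032], [0.0, 0.429, -0.904]]
ft_force: [1.2, -1.3, 0.6]
grip_width: 0.0855
gripper_force: 0.0
```

```bash
python3 - <<'E'
from h import *
arm.camera("wrist"); arm.camera("wrist"); arm.camera("wrist")
s=arm.read_state(); print(s["time_s"],s["position"],s["eef_rot"],abs(s["qd"]).max(),s["joint_pos"])
im,d,C=shot("wrist"); cv2.imwrite("pics/w2.png",im[:,:,::-1]); np.savez("w2.npz",im=im,d=d,e=C[3],R=C[4],p=s["position"],Q=s["eef_rot"])
P=cloud(d,C); R=Rtool(.075,.44); h=hsv(im); H,S,V=[h[...,i].astype(int) for i in range(3)]
for nm,m in [("green",(H>45)&(H<75)&(S>150)&(V>120)),("red",((H<9)|(H>174))&(S>150)&(V>120)),("blue",(H>105)&(H<125)&(S>100))]:
    k,lab,st,ce=cv2.connectedComponentsWithStats(m.astype(np.uint8))
    for i in range(1,k):
        if st[i,4]<150: continue
        g=lab==i; q=P[g&(d>0)]
        t=(q-s["position"])@np.array(s["eef_rot"])*1e3
        print(nm,ce[i].round(),st[i,4],"world",np.median(q,0).round(4),"tool x,y,z 2/50/98",np.percentile(t,[2,50,98],axis=0).round(1).tolist(),"rect",[np.round(v,1).tolist() for v in cv2.minAreaRect(t[:,:2].astype(np.float32))])
E
```

```text
3.3 [0.515847   0.20033111 0.19942942] [[-7.97725821e-02  9.01693647e-01  4.24952823e-01]
 [ 9.96813030e-01  7.20130062e-02  3.43207017e-02]
 [ 3.44628481e-04  4.26336362e-01 -9.04564640e-01]] 0.061890551342655885 [-0.17313451  0.23347117 -0.49987055  2.13271686  0.71846565  0.53014653
 -1.13984204]
green [316. 221.] 784 world [0.5489 0.2001 0.1318] tool x,y,z 2/50/98 [[-24.8, -3.2, 73.9], [-2.8, 1.0, 75.2], [17.5, 5.2, 76.5]] rect [[-3.7, 0.6], [9.1, 44.1], 89.7]
green [448. 219.] 175 world [0.817  0.1376 0.0146] tool x,y,z 2/50/98 [[-106.7, 178.6, 288.3], [-86.6, 188.1, 292.9], [-66.9, 198.1, 298.1]] rect [[-86.8, 188.4], [10.8, 43.1], 71.5]
green [315. 329.] 544 world [0.5555 0.1122 0.1319] tool x,y,z 2/50/98 [[-113.8, -3.6, 74.0], [-91.2, 0.3, 75.0], [-71.7, 4.9, 76.0]] rect [[-92.9, 0.7], [44.1, 8.6], 0.3]
red [316.  90.] 1124 world [0.5424 0.2852 0.1319] tool x,y,z 2/50/98 [[59.8, -3.2, 74.0], [82.7, 1.0, 75.3], [102.1, 5.3, 76.6]] rect [[80.9, 1.2], [43.8, 9.0], 0.4]
blue [316.  86.] 1285 world [0.5428 0.2919 0.1311] tool x,y,z 2/50/98 [[48.2, -7.3, 74.8], [89.1, 0.9, 76.4], [114.5, 7.9, 135.8]] rect [[85.7, 0.4], [92.2, 16.0], 0.6]
blue [315. 244.] 2209 world [0.5548 0.1712 0.1285] tool x,y,z 2/50/98 [[-121.8, -7.4, 74.7], [-31.9, 0.3, 77.0], [30.3, 7.6, 154.9]] rect [[-45.8, 1.3], [159.0, 19.5], 0.1]
```

View pics/w2.png

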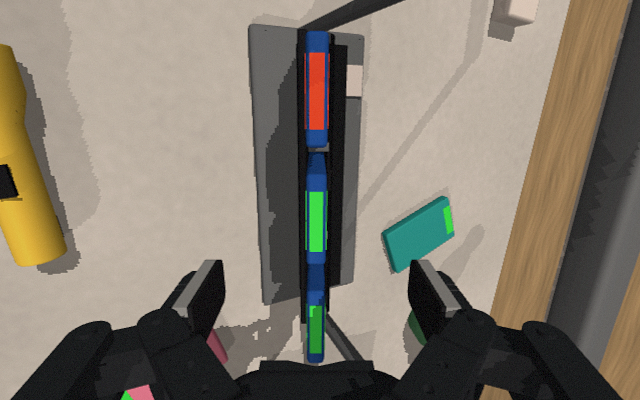

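The picture shows three blue slabs in line. The red lamp at (316,90) is the +y bay and stays. Green lamps are at (316,221) in the middle bay and (315,329) in the -y bay. The teal slab with a green lamp at (420,235) lies on the shelf and is a look-alike. I confirm in one enlarged crop.

```bash
python3 - <<'E'
from h import *
im=np.load("w2.npz")["im"]; cv2.imwrite("pics/crop.png",cv2.resize(im[20:370,240:470,::-1],None,fx=1.7,fy=1.7,interpolation=cv2.INTER_CUBIC))
z=np.load("w2.npz"); t=z["p"]+z["Q"]@np.array([-.0036,.0007,.030]); 
s=arm.read_state(); print(s["position"],s["eef_rot"][:,0],abs(s["qd"]).max(),t)
R=Rtool(.077,.44)
a=plan(t,R,2,0,dec=3); plan(z["p"]+z["Q"]@np.array([-.0036,.0007,.105]),R,3,0,a,dec=3)
E
```

```text
[0.51605277 0.19847533 0.19952239] [-7.72659325e-02  9.97010377e-01 -5.32489488e-04] 0.040013314896368064 [0.52951395 0.19782261 0.17258968]
[ -0.004, 0.002, 0.075, 0, 0.002, 0.003, 0, -0.004, 0.001, 0.075, 0, 0.001, 0.002, 0 ]
max 0.075 0.003 left mm [ 0.05 -0.08 -0.05] deg 0.0
[ 0, 0, 0.125, 0, 0, 0, 0, 0, 0, 0.125, 0, 0, 0, 0, 0, 0, 0.125, 0, 0, 0, 0 ]
max 0.125 0.0 left mm [ 0.07  0.04 -0.03] deg 0.0
```

View pics/crop.png

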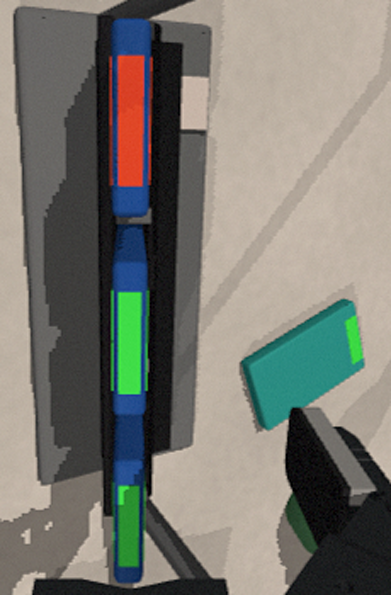

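The crop confirms it: the target is the blue middle bank with the green lamp, and the red-lamp bank is next to it on the +y side.

Call:
drive_tool(
  increments=[-0.004,0.002,0.075,0,0.002,0.003,0,-0.004,0.001,0.075,0,0.001,0.002,0,0,0,0.125,0,0,0,0,0,0,0.125,0,0,0,0,0,0,0.125,0,0,0,0],
)

```text
time_s: 3.98
position: [0.5628, 0.1978, 0.1049]
eef_rot: [[-0.072, 0.902, 0.426], [0.997, 0.065, 0.031], [-0.0, 0.427, -0.904]]
ft_force: [-0.7, -1.2, -0.8]
grip_width: 0.0852
gripper_force: 0.0
```

Call:
drive_tool(
  increments=[0,0,0,0,0,0,0,0,0,0,0,0,0,0],
)

```text
time_s: 4.22
position: [0.5619, 0.1997, 0.1059]
eef_rot: [[-0.075, 0.902, 0.426], [0.997, 0.068, 0.033], [0.001, 0.427, -0.904]]
ft_force: [-0.2, -0.2, 0.1]
grip_width: 0.0855
gripper_force: 0.0
```

```bash
cat >> h.py <<'E'
def lamp(save=None):
    s=arm.read_state(); im,d,C=shot("wrist"); P=cloud(d,C); h=hsv(im); H,S,V=[h[...,i].astype(int) for i in range(3)]
    if save: cv2.imwrite(save,im[:,:,::-1])
    for nm,m in [("green",(H>45)&(H<75)&(S>150)&(V>90)),("blue",(H>105)&(H<125)&(S>100))]:
        k,lab,st,ce=cv2.connectedComponentsWithStats(m.astype(np.uint8))
        for i in range(1,k):
            if st[i,4]<300: continue
            q=P[(lab==i)&(d>0)]; t=(q-s["position"])@np.array(s["eef_rot"])*1e3
            print(nm,ce[i].round(),st[i,4],"tool 2/50/98",np.percentile(t,[2,50,98],axis=0).round(1).tolist(),"rect",[np.round(v,1).tolist() for v in cv2.minAreaRect(t[:,:2].astype(np.float32))])
    print(s["time_s"],s["position"].round(4),s["ft_force"].round(1),s["grip_width"].round(4))
    return s
E
python3 -c "
from h import *
s=lamp(); print(s['eef_rot'].round(3).tolist())"
```

```text
green [311. 312.] 2467 tool 2/50/98 [[-20.3, -5.2, -30.0], [2.6, -0.9, -28.9], [22.1, 3.5, -27.8]] rect [[0.5, -1.0], [9.1, 45.2], 89.6]
blue [311. 183.] 6834 tool 2/50/98 [[-14.2, -7.6, -29.3], [34.6, -0.7, -27.5], [100.9, 5.7, 32.2]] rect [[12.1, -1.4], [183.6, 23.0], 0.1]Traceback (most recent call last):
  File "<string>", line 3, in <module>
    s=lamp(); print(s['eef_rot'].round(3).tolist())
  File "h.py", line 46, in lamp
    print(s["time_s"],s["position"].round(4),s["ft_force"].round(1),s["grip_width"].round(4))
                                                                    ^^^^^^^^^^^^^^^^^^^^^
AttributeError: 'float' object has no attribute 'round'
```

```bash
sed -i 's/s\["grip_width"\].round(4)/round(s["grip_width"],4)/' h.py
```

Call:
drive_tool(
  increments=[0,-0.003,0,0,0,0,0,0,0,0,0,0,0,1,0,0,0,0,0,0,1,0,0,0,0,0,0,1,0,0,0,0,0,0,1],
)

```text
time_s: 4.9
position: [0.561, 0.2009, 0.1048]
eef_rot: [[-0.077, 0.902, 0.425], [0.997, 0.069, 0.034], [0.001, 0.427, -0.904]]
ft_force: [-11.3, -1.4, 14.2]
grip_width: 0.0134
gripper_force: 58.6
```

Call:
drive_tool(
  increments=[0,0,0,0,0,0,1,0,0,0,0,0,0,1],
)

```text
time_s: 5.15
position: [0.5609, 0.2009, 0.1048]
eef_rot: [[-0.077, 0.902, 0.425], [0.997, 0.069, 0.034], [0.001, 0.427, -0.904]]
ft_force: [-3.0, 0.2, 4.3]
grip_width: 0.0133
gripper_force: 58.7
```

Call:
drive_tool(
  increments=[0,0,-0.05,0,0,0,1,0,0,-0.075,0,0,0,1,0,0,-0.075,0,0,0,1,0,0,-0.075,0,0,0,1,0,0,-0.1,0,0,0,1],
)

```text
time_s: 5.78
position: [0.5287, 0.1979, 0.1724]
eef_rot: [[-0.077, 0.902, 0.424], [0.997, 0.069, 0.033], [0.0, 0.425, -0.905]]
ft_force: [-0.5, 0.3, -1.1]
grip_width: 0.0131
gripper_force: 58.6
```

Call:
drive_tool(
  increments=[0,0,-0.125,0,0,0,1,0,0,-0.125,0,0,0,1,0,0,0,0,0,0,1,0,0,0,0,0,0,1],
)

```text
time_s: 6.28
position: [0.508, 0.1961, 0.2171]
eef_rot: [[-0.076, 0.902, 0.425], [0.997, 0.069, 0.033], [0.0, 0.426, -0.905]]
ft_force: [-0.1, 0.0, -3.1]
grip_width: 0.0132
gripper_force: 58.9
```

```bash
python3 - <<'E'
from h import *
lamp()
a=plan(np.array([.47,0.03,.25]),Rtool(.03,.22),5,1)
a=plan(np.array([.5958,-.2717,.20]),Rtool(-.0288,0),8,1,a)
E
```

```text
green [316. 315.] 2380 tool 2/50/98 [[-20.2, -3.4, -30.6], [2.0, 0.9, -29.6], [20.9, 5.2, -28.5]] rect [[-0.2, 0.9], [43.8, 9.0], 0.5]
blue [316.  81.] 1070 tool 2/50/98 [[51.8, -7.7, 93.9], [93.1, 1.0, 95.6], [123.8, 7.4, 155.8]] rect [[90.4, 0.1], [16.0, 91.3], 89.8]
blue [316. 240.] 3961 tool 2/50/98 [[-17.5, -5.7, -29.7], [31.6, 0.9, -26.6], [33.5, 7.5, 75.0]] rect [[-24.3, 8.3], [114.7, 47.4], 6.5]
6.275 [0.508  0.1961 0.2171] [-0.1  0.  -3.1] 0.0132
[ -0.16, -0.03, -0.05, 0.42, -0.03, 0.08, 1, -0.16, -0.03, -0.05, 0.42, -0.03, 0.08, 1, -0.17, -0.03, -0.05, 0.42, -0.03, 0.09, 1, -0.16, -0.04, -0.04, 0.42, -0.03, 0.08, 1, -0.17, -0.04, -0.05, 0.42, -0.03, 0.09, 1 ]
max 0.17 0.42 left mm [ 1.04  0.38 -0.16] deg 0.04
[ -0.19, 0.07, 0.05, 0.26, -0.01, 0.07, 1, -0.19, 0.07, 0.04, 0.26, -0.01, 0.07, 1, -0.19, 0.07, 0.04, 0.26, -0.01, 0.07, 1, -0.19, 0.07, 0.04, 0.26, -0.01, 0.07, 1, -0.19, 0.07, 0.04, 0.26, 0, 0.07, 1 ]
[ -0.19, 0.08, 0.04, 0.27, -0.01, 0.07, 1, -0.18, 0.08, 0.04, 0.26, 0, 0.07, 1, -0.19, 0.08, 0.03, 0.27, -0.01, 0.07, 1 ]
max 0.19 0.27 left mm [ 0.45  0.17 -0.87] deg 0.03
```

Call:
drive_tool(
  increments=[-0.16,-0.03,-0.05,0.42,-0.03,0.08,1,-0.16,-0.03,-0.05,0.42,-0.03,0.08,1,-0.17,-0.03,-0.05,0.42,-0.03,0.09,1,-0.16,-0.04,-0.04,0.42,-0.03,0.08,1,-0.17,-0.04,-0.05,0.42,-0.03,0.09,1],
)

```text
time_s: 6.95
position: [0.4685, 0.0287, 0.2502]
eef_rot: [[-0.03, 0.976, 0.216], [1.0, 0.029, 0.007], [0.0, 0.216, -0.976]]
ft_force: [0.7, -0.3, -1.6]
grip_width: 0.0133
gripper_force: 58.8
```

Call:
drive_tool(
  increments=[-0.19,0.07,0.05,0.26,-0.01,0.07,1,-0.19,0.07,0.04,0.26,-0.01,0.07,1,-0.19,0.07,0.04,0.26,-0.01,0.07,1,-0.19,0.07,0.04,0.26,-0.01,0.07,1,-0.19,0.07,0.04,0.26,0,0.07,1],
)

```text
time_s: 7.58
position: [0.5482, -0.1603, 0.2195]
eef_rot: [[0.007, 0.997, 0.082], [1.0, -0.007, 0.001], [0.001, 0.082, -0.997]]
ft_force: [0.1, 1.4, -1.2]
grip_width: 0.0134
gripper_force: 58.8
```

Call:
drive_tool(
  increments=[-0.19,0.08,0.04,0.27,-0.01,0.07,1,-0.18,0.08,0.04,0.26,0,0.07,1,-0.19,0.08,0.03,0.27,-0.01,0.07,1,0,0,0,0,0,0,1,0,0,0,0,0,0,1],
)

```text
time_s: 8.2
position: [0.5954, -0.2707, 0.2002]
eef_rot: [[0.029, 1.0, -0.001], [1.0, -0.029, 0.001], [0.001, -0.001, -1.0]]
ft_force: [-0.9, 0.5, -1.5]
grip_width: 0.0133
gripper_force: 59.2
```

```bash
python3 - <<'E'
from h import *
arm.camera("wrist")
s=lamp("pics/w3.png"); print(s['eef_rot'].round(4).tolist(),abs(s["qd"]).max())
im,d,C=shot("wrist"); P=cloud(d,C); 
yaw=np.radians(-1.65); A=np.array([[np.cos(yaw),np.sin(yaw)],[-np.sin(yaw),np.cos(yaw)]])
T=(P[...,:2]-np.array([.596,-.213]))@A.T*1e3; Z=P[...,2]*1e3
m=(Z>55)&(Z<66)&(abs(T[...,0])<95)&(abs(T[...,1])<140)
k=m&(T[...,1]>-40)&(T[...,1]<100); print("tote x",np.percentile(T[k][:,0],[1,99]).round(1),k.sum())
h=hsv(im); H,S,V=[h[...,i].astype(int) for i in range(3)]
m=(H>3)&(H<18)&(S>150)&(V>60)&(Z>44)&(Z<52)
for sg in(-1,1):
    k=m&(T[...,1]*sg>3-sg*3)
    if k.sum()>20: print("pocket",sg,k.sum(),"x",np.percentile(T[k][:,0],[1,99]).round(1),"y",np.percentile(T[k][:,1],[1,99]).round(1))
E
```

```text
green [316. 315.] 2380 tool 2/50/98 [[-20.3, -3.0, -30.9], [2.0, 1.2, -29.8], [21.1, 5.5, -28.8]] rect [[-0.1, 1.2], [9.0, 44.1], 89.6]
blue [316. 241.] 3853 tool 2/50/98 [[-17.2, -5.2, -30.0], [31.9, 1.2, -27.2], [33.7, 7.5, 68.3]] rect [[-17.8, -2.1], [104.3, 20.4], 8.1]
8.25 [ 0.5954 -0.2702  0.2009] [ 0.1  0.5 -1.1] 0.0133
[[0.0277, 0.9996, -0.0003], [0.9996, -0.0277, 0.0013], [0.0013, -0.0003, -1.0]] 0.01936444326020153
tote x [-78.5  81.4] 2276
pocket -1 546 x [-12.8  25.5] y [-98.8 -18.7]
pocket 1 1405 x [-12.8  24.8] y [12.6 93.2]
```

View pics/w3.png

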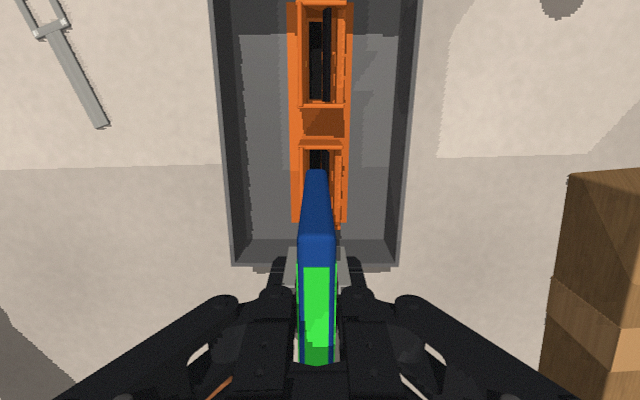

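Call:
drive_tool(
  increments=[-0.009,-0.004,0.06,0,0,0,1,0,0,0.1,0,0,0,1,0,0,0.1,0,0,0,1,0,0,0.06,0,0,0,1,0,0,0,0,0,0,1],
)

```text
time_s: 8.98
position: [0.5942, -0.2728, 0.1368]
eef_rot: [[0.029, 1.0, -0.001], [1.0, -0.029, 0.001], [0.001, -0.001, -1.0]]
ft_force: [-0.1, 0.7, -2.6]
grip_width: 0.0134
gripper_force: 59.1
```

```bash
python3 - <<'E'
from h import *
arm.camera("wrist")
s=lamp("pics/w4.png"); print(s['eef_rot'].round(4).tolist(),abs(s["qd"]).max())
E
```

```text
green [316. 315.] 2390 tool 2/50/98 [[-20.3, -3.0, -31.0], [2.0, 1.2, -29.9], [21.0, 5.5, -28.8]] rect [[-0.3, 1.3], [44.3, 9.1], 0.6]
blue [316. 241.] 3872 tool 2/50/98 [[-16.8, -5.2, -30.0], [31.9, 1.2, -27.1], [33.6, 7.6, 69.4]] rect [[5.9, 3.3], [17.5, 56.4], 89.4]
9.025 [ 0.5948 -0.2729  0.1377] [ 0.1 -0.4 -1.5] 0.0135
[[0.0285, 0.9996, 0.0006], [0.9996, -0.0285, 0.0006], [0.0006, 0.0005, -1.0]] 0.020257331255220196
```

Call:
drive_tool(
  increments=[0.004,0,0.03,0,0,0,1,0,0,0.025,0,0,0,1,0,0,0.025,0,0,0,1],
)

```text
time_s: 9.45
position: [0.5943, -0.2724, 0.1216]
eef_rot: [[0.029, 1.0, -0.0], [1.0, -0.029, 0.0], [0.0, -0.0, -1.0]]
ft_force: [-2.2, 0.1, 7.0]
grip_width: 0.0134
gripper_force: 60.6
```

Call:
drive_tool(
  increments=[0,0,0.025,0,0,0,1,0,0,0.025,0,0,0,1],
)

```text
time_s: 9.7
position: [0.5944, -0.2723, 0.1113]
eef_rot: [[0.029, 1.0, 0.0], [1.0, -0.029, 0.001], [0.001, 0.0, -1.0]]
ft_force: [-3.6, 0.1, 1.1]
grip_width: 0.0131
gripper_force: 59.4
```

Call:
drive_tool(
  increments=[0,0,0.025,0,0,0,1,0,0,0.025,0,0,0,1,0,0,0.025,0,0,0,1,0,0,0,0,0,0,1],
)

```text
time_s: 10.2
position: [0.5944, -0.2721, 0.0959]
eef_rot: [[0.029, 1.0, -0.0], [1.0, -0.029, 0.001], [0.001, -0.0, -1.0]]
ft_force: [-4.3, -0.5, -4.5]
grip_width: 0.0136
gripper_force: 58.8
```

Call:
drive_tool(
  increments=[0,0,0.015,0,0,0,1,0,0,0,0,0,0,1],
)

```text
time_s: 10.45
position: [0.5946, -0.2722, 0.0935]
eef_rot: [[0.029, 1.0, 0.0], [1.0, -0.029, 0.001], [0.001, 0.0, -1.0]]
ft_force: [-3.8, 1.0, -3.0]
grip_width: 0.0133
gripper_force: 59.0
```

Call:
drive_tool(
  increments=[0,0,0.01,0,0,0,1,0,0,0,0,0,0,1],
)

```text
time_s: 10.7
position: [0.5948, -0.2722, 0.0917]
eef_rot: [[0.029, 1.0, 0.001], [1.0, -0.029, 0.0], [0.0, 0.001, -1.0]]
ft_force: [-4.7, 0.4, -1.4]
grip_width: 0.0131
gripper_force: 59.3
```

Call:
drive_tool(
  increments=[0,0,0.01,0,0,0,1,0,0,0,0,0,0,1],
)

```text
time_s: 10.95
position: [0.5951, -0.2723, 0.0899]
eef_rot: [[0.029, 1.0, 0.001], [1.0, -0.029, 0.0], [0.0, 0.001, -1.0]]
ft_force: [-4.6, -0.5, 0.2]
grip_width: 0.0134
gripper_force: 59.7
```

Call:
drive_tool(
  increments=[0,0,0.007,0,0,0,1,0,0,0,0,0,0,1],
)

```text
time_s: 11.2
position: [0.5951, -0.2723, 0.089]
eef_rot: [[0.029, 1.0, 0.001], [1.0, -0.029, 0.0], [0.0, 0.001, -1.0]]
ft_force: [-6.7, 0.7, 4.4]
grip_width: 0.0134
gripper_force: 60.3
```

Call:
drive_tool(
  increments=[0,0,0.005,0,0,0,1,0,0,0,0,0,0,1],
)

```text
time_s: 11.45
position: [0.5952, -0.2724, 0.0884]
eef_rot: [[0.029, 1.0, 0.002], [1.0, -0.029, -0.0], [-0.0, 0.002, -1.0]]
ft_force: [-7.2, 0.6, 8.1]
grip_width: 0.0131
gripper_force: 60.7
```

Call:
drive_tool(
  increments=[0,0,0.005,0,0,0,1,0,0,0,0,0,0,1,0,0,0,0,0,0,0,0,0,0,0,0,0,0,0,0,0,0,0,0,0],
)

```text
time_s: 12.08
position: [0.5956, -0.2721, 0.0865]
eef_rot: [[0.028, 1.0, 0.002], [1.0, -0.028, 0.0], [0.0, 0.002, -1.0]]
ft_force: [0.5, -0.3, 0.6]
grip_width: 0.0675
gripper_force: 0.0
```

Call:
drive_tool(
  increments=[0,0,0,0,0,0,0,0,0,-0.1,0,0,0,0,0,0,-0.2,0,0,0,0,0,0,-0.2,0,0,0,0,0,0,0,0,0,0,0],
)

```text
time_s: 12.7
position: [0.5973, -0.2728, 0.1918]
eef_rot: [[0.029, 1.0, 0.008], [1.0, -0.029, -0.002], [-0.002, 0.009, -1.0]]
ft_force: [-0.3, 0.6, 0.3]
grip_width: 0.0854
gripper_force: 0.0
```

```bash
python3 - <<'E'
from h import *
arm.camera("wrist"); s=lamp(); f=s["eef_rot"]
im,d,C=shot("wrist"); P=cloud(d,C); h=hsv(im); H,S,V=[h[...,i].astype(int) for i in range(3)]
m=(H>45)&(H<75)&(S>150)&(V>90)&(d>0)
q=P[m]; q=q[q[:,2]>.08]; print("lamp world",np.median(q,0).round(4),np.percentile(q,[2,98],axis=0).round(4).tolist())
a=plan(np.array([.46,0.0,.25]),Rtool(.03,.22),7,0)
O=np.array([.5489,.2001]); y=np.array([-.0762,.997])*-.085; 
t=np.array([*(O+y),.1318])+Rtool(.077,.44)[:,2]*-.06; print(t)
a=plan(t,Rtool(.077,.44),5,0,a)
E
```

```text
green [311. 219.] 853 tool 2/50/98 [[-21.0, -6.7, 67.8], [1.0, -2.1, 69.1], [21.1, 2.0, 70.5]] rect [[-0.1, -2.4], [8.9, 43.6], 89.9]
blue [311. 196.] 1181 tool 2/50/98 [[-33.0, -8.5, 68.7], [27.1, -1.9, 70.6], [33.8, 4.6, 154.3]] rect [[-17.8, -2.9], [103.7, 16.4], 2.9]
12.75 [ 0.5961 -0.2726  0.1894] [-0.3  0.4 -1.7] 0.0855
lamp world [ 0.5944 -0.272   0.1203] [[0.5875, -0.2944, 0.117], [0.6016, -0.2519, 0.1217]]
[ 0.19, -0.1, -0.05, -0.3, 0.01, -0.08, 0, 0.19, -0.1, -0.05, -0.3, 0.01, -0.08, 0, 0.19, -0.1, -0.05, -0.3, 0.01, -0.08, 0, 0.2, -0.09, -0.05, -0.3, 0.01, -0.08, 0, 0.2, -0.09, -0.06, -0.3, 0.01, -0.08, 0 ]
[ 0.19, -0.08, -0.06, -0.3, 0, -0.08, 0, 0.2, -0.08, -0.06, -0.29, 0.01, -0.08, 0 ]
max 0.2 0.3 left mm [-0.67 -0.19 -1.12] deg 0.01
[0.52989636 0.1133891  0.1860851 ]
[ 0.11, 0.06, 0.08, -0.42, 0.03, -0.09, 0, 0.11, 0.05, 0.08, -0.42, 0.03, -0.08, 0, 0.11, 0.05, 0.09, -0.42, 0.03, -0.09, 0, 0.11, 0.05, 0.09, -0.42, 0.03, -0.08, 0, 0.11, 0.05, 0.08, -0.42, 0.02, -0.09, 0 ]
max 0.11 0.42 left mm [-0.27 -0.43 -0.84] deg 0.03
```

Call:
drive_tool(
  increments=[0.19,-0.1,-0.05,-0.3,0.01,-0.08,0,0.19,-0.1,-0.05,-0.3,0.01,-0.08,0,0.19,-0.1,-0.05,-0.3,0.01,-0.08,0,0.2,-0.09,-0.05,-0.3,0.01,-0.08,0,0.2,-0.09,-0.06,-0.3,0.01,-0.08,0],
)

```text
time_s: 13.48
position: [0.4965, -0.0759, 0.232]
eef_rot: [[-0.014, 0.988, 0.157], [1.0, 0.013, 0.005], [0.003, 0.157, -0.988]]
ft_force: [0.6, 0.8, -0.0]
grip_width: 0.0853
gripper_force: 0.0
```

Call:
drive_tool(
  increments=[0.19,-0.08,-0.06,-0.3,0,-0.08,0,0.2,-0.08,-0.06,-0.29,0.01,-0.08,0,0.11,0.06,0.08,-0.42,0.03,-0.09,0,0.11,0.05,0.08,-0.42,0.03,-0.08,0,0.11,0.05,0.09,-0.42,0.03,-0.09,0],
)

```text
time_s: 14.1
position: [0.502, 0.0684, 0.2101]
eef_rot: [[-0.059, 0.937, 0.344], [0.998, 0.055, 0.022], [0.002, 0.345, -0.939]]
ft_force: [1.0, -1.1, 0.3]
grip_width: 0.0853
gripper_force: 0.0
```

Call:
drive_tool(
  increments=[0.11,0.05,0.09,-0.42,0.03,-0.08,0,0.11,0.05,0.08,-0.42,0.02,-0.09,0,0,0,0,0,0,0,0,0,0,0,0,0,0,0,0,0,0,0,0,0,0],
)

```text
time_s: 14.72
position: [0.5304, 0.1127, 0.1869]
eef_rot: [[-0.075, 0.902, 0.424], [0.997, 0.069, 0.031], [-0.001, 0.426, -0.905]]
ft_force: [1.4, -0.1, -0.0]
grip_width: 0.0853
gripper_force: 0.0
```

```bash
python3 - <<'E'
from h import *
s=lamp(); print(s['eef_rot'].round(4).tolist(),abs(s["qd"]).max())
E
```

```text
green [313. 229.] 875 tool 2/50/98 [[-24.7, -5.4, 59.2], [-2.4, -1.0, 60.4], [17.3, 3.0, 61.8]] rect [[-3.9, -1.1], [43.9, 8.8], 0.8]
blue [313.  11.] 454 tool 2/50/98 [[135.4, -7.6, 99.8], [135.9, -0.9, 126.6], [138.9, 6.2, 164.4]] rect [[139.6, 0.3], [24.0, 11.1], 58.5]
blue [313. 201.] 1400 tool 2/50/98 [[-35.6, -9.4, 60.1], [24.6, -0.9, 62.2], [30.1, 6.0, 164.9]] rect [[-40.7, -4.8], [142.4, 19.0], 3.6]
14.725 [0.5304 0.1127 0.1869] [ 1.4 -0.1 -0. ] 0.0853
[[-0.0755, 0.9023, 0.4244], [0.9971, 0.0686, 0.0315], [-0.0007, 0.4256, -0.9049]] 0.009437993489877262
```

Call:
drive_tool(
  increments=[-0.018,-0.01,0.1,0,0,0,0,0,0,0.12,0,0,0,0,0,0,0.12,0,0,0,0,0,0,0.11,0,0,0,0,0,0,0,0,0,0,0],
)

```text
time_s: 15.4
position: [0.5669, 0.1122, 0.1035]
eef_rot: [[-0.076, 0.903, 0.423], [0.997, 0.07, 0.031], [-0.001, 0.424, -0.906]]
ft_force: [-0.4, -0.5, 1.3]
grip_width: 0.0854
gripper_force: 0.0
```

```bash
python3 - <<'E'
from h import *
arm.camera("wrist");arm.camera("wrist");s=lamp(); print(s['eef_rot'].round(4).tolist(),abs(s["qd"]).max())
E
```

```text
green [500. 172.] 317 tool 2/50/98 [[-14.4, 178.7, 183.7], [6.0, 187.9, 188.5], [25.5, 198.2, 193.2]] rect [[5.3, 188.7], [11.4, 43.4], 71.6]
green [316. 316.] 2356 tool 2/50/98 [[-20.7, -3.6, -30.4], [1.3, 0.5, -29.3], [20.2, 5.1, -28.2]] rect [[-0.5, 0.7], [43.7, 9.1], 0.1]
blue [316. 240.] 3997 tool 2/50/98 [[-16.5, -5.9, -29.4], [31.0, 0.9, -25.9], [32.9, 7.5, 69.4]] rect [[5.3, 1.7], [56.1, 23.6], 0.5]
15.5 [0.5671 0.1127 0.1049] [0.1 0.1 0.2] 0.0857
[[-0.0767, 0.9021, 0.4247], [0.9971, 0.0696, 0.0321], [-0.0006, 0.4259, -0.9048]] 0.015573200884766866
```

Centred (0.5 to 0.9 mm, the same bias as with the first bank). Close and pull out along the lean.

Call:
drive_tool(
  increments=[0,0,0,0,0,0,1,0,0,0,0,0,0,1,0,0,0,0,0,0,1,0,0,0,0,0,0,1,0,0,0,0,0,0,1],
)

```text
time_s: 16.18
position: [0.5671, 0.113, 0.1047]
eef_rot: [[-0.077, 0.902, 0.425], [0.997, 0.07, 0.032], [-0.0, 0.426, -0.905]]
ft_force: [-3.9, -0.7, 5.7]
grip_width: 0.0134
gripper_force: 58.8
```

Call:
drive_tool(
  increments=[0,0,-0.05,0,0,0,1,0,0,-0.075,0,0,0,1,0,0,-0.075,0,0,0,1,0,0,-0.075,0,0,0,1,0,0,-0.1,0,0,0,1],
)

```text
time_s: 16.8
position: [0.5346, 0.1103, 0.1721]
eef_rot: [[-0.077, 0.903, 0.423], [0.997, 0.07, 0.032], [-0.001, 0.424, -0.905]]
ft_force: [0.4, -0.7, -0.6]
grip_width: 0.0136
gripper_force: 59.1
```

Call:
drive_tool(
  increments=[0,0,-0.125,0,0,0,1,0,0,-0.125,0,0,0,1,0,0,0,0,0,0,1,0,0,0,0,0,0,1],
)

```text
time_s: 17.3
position: [0.514, 0.1085, 0.2168]
eef_rot: [[-0.077, 0.902, 0.424], [0.997, 0.07, 0.032], [-0.001, 0.425, -0.905]]
ft_force: [1.2, 0.8, -1.4]
grip_width: 0.0134
gripper_force: 59.2
```

```bash
python3 - <<'E'
from h import *
lamp()
a=plan(np.array([.48,0.03,.24]),Rtool(.03,.22),4,1)
a=plan(np.array([.5976,-.1605,.20]),Rtool(-.0288,0),6,1,a)
E
```

```text
green [316. 316.] 2316 tool 2/50/98 [[-20.3, -3.4, -30.6], [1.4, 0.9, -29.6], [19.9, 5.2, -28.5]] rect [[-0.8, 0.9], [43.6, 9.0], 0.5]
green [115. 302.] 549 tool 2/50/98 [[-130.1, -200.8, 129.6], [-109.1, -192.7, 133.5], [-89.8, -184.3, 137.7]] rect [[-110.4, -192.6], [11.9, 42.9], 76.4]
blue [317.  13.] 522 tool 2/50/98 [[138.3, -5.3, 110.9], [138.7, 1.8, 147.2], [144.4, 9.0, 198.8]] rect [[143.3, 2.8], [17.4, 15.2], 85.0]
blue [316. 241.] 3902 tool 2/50/98 [[-17.0, -5.6, -29.7], [30.9, 0.9, -26.4], [32.6, 7.3, 73.4]] rect [[-11.3, 2.8], [88.1, 29.8], 8.4]
17.3 [0.514  0.1085 0.2168] [ 1.2  0.8 -1.4] 0.0134
[ -0.09, -0.03, -0.05, 0.52, -0.03, 0.11, 1, -0.1, -0.03, -0.04, 0.52, -0.04, 0.11, 1, -0.1, -0.04, -0.04, 0.52, -0.03, 0.1, 1, -0.09, -0.04, -0.05, 0.53, -0.04, 0.11, 1 ]
max 0.1 0.53 left mm [ 0.43 -0.4  -0.55] deg 0.03
[ -0.16, 0.08, 0.05, 0.35, -0.01, 0.09, 1, -0.16, 0.09, 0.05, 0.35, -0.01, 0.09, 1, -0.16, 0.09, 0.05, 0.35, -0.01, 0.09, 1, -0.16, 0.09, 0.04, 0.35, -0.01, 0.1, 1, -0.16, 0.1, 0.04, 0.35, -0.01, 0.09, 1 ]
[ -0.16, 0.1, 0.04, 0.35, -0.01, 0.1, 1 ]
max 0.16 0.35 left mm [ 0.8   0.44 -0.48] deg 0.03
```

Call:
drive_tool(
  increments=[-0.09,-0.03,-0.05,0.52,-0.03,0.11,1,-0.1,-0.03,-0.04,0.52,-0.04,0.11,1,-0.1,-0.04,-0.04,0.52,-0.03,0.1,1,-0.09,-0.04,-0.05,0.53,-0.04,0.11,1,-0.16,0.08,0.05,0.35,-0.01,0.09,1],
)

```text
time_s: 17.98
position: [0.4983, -0.0005, 0.2353]
eef_rot: [[-0.022, 0.983, 0.182], [1.0, 0.022, 0.005], [0.001, 0.182, -0.983]]
ft_force: [0.6, 0.1, -2.5]
grip_width: 0.0134
gripper_force: 59.1
```

Call:
drive_tool(
  increments=[-0.16,0.09,0.05,0.35,-0.01,0.09,1,-0.16,0.09,0.05,0.35,-0.01,0.09,1,-0.16,0.09,0.04,0.35,-0.01,0.1,1,-0.16,0.1,0.04,0.35,-0.01,0.09,1,-0.16,0.1,0.04,0.35,-0.01,0.1,1],
)

```text
time_s: 18.6
position: [0.5977, -0.1618, 0.1996]
eef_rot: [[0.029, 1.0, -0.002], [1.0, -0.029, -0.0], [-0.0, -0.002, -1.0]]
ft_force: [0.4, -0.1, -1.6]
grip_width: 0.0132
gripper_force: 59.1
```

Call:
drive_tool(
  increments=[0,0,0.06,0,0,0,1,0,0,0.1,0,0,0,1,0,0,0.1,0,0,0,1,0,0,0.05,0,0,0,1,0,0,0,0,0,0,1],
)

```text
time_s: 19.23
position: [0.5965, -0.16, 0.1384]
eef_rot: [[0.028, 1.0, -0.001], [1.0, -0.028, 0.001], [0.001, -0.001, -1.0]]
ft_force: [0.6, 0.6, -1.1]
grip_width: 0.0135
gripper_force: 59.2
```

```bash
python3 - <<'E'
from h import *
arm.camera("wrist");arm.camera("wrist")
s=lamp(); print(s['eef_rot'].round(4).tolist(),abs(s["qd"]).max())
t=np.array([.5978,-.1598,.132]); print(((t-s["position"])@s["eef_rot"]/.2).round(3))
E
```

```text
green [41. 15.] 541 tool 2/50/98 [[123.5, -200.5, 124.3], [133.2, -192.7, 125.8], [142.3, -184.9, 127.3]] rect [[133.7, -192.7], [13.0, 22.5], 70.0]
green [316. 316.] 2313 tool 2/50/98 [[-20.2, -3.1, -30.9], [1.3, 1.2, -29.9], [19.9, 5.5, -28.8]] rect [[-0.4, 1.3], [43.5, 9.0], 0.6]
blue [316. 242.] 3882 tool 2/50/98 [[-16.2, -5.2, -30.1], [31.0, 1.3, -26.8], [32.7, 7.7, 69.6]] rect [[5.5, 3.8], [18.4, 55.3], 89.5]
19.325 [ 0.5975 -0.1603  0.1399] [-0.3  0.1 -1.9] 0.0133
[[0.0285, 0.9996, 0.0015], [0.9996, -0.0285, 0.0003], [0.0004, 0.0015, -1.0]] 0.009659687733219506
[0.002 0.001 0.039]
```

Call:
drive_tool(
  increments=[0.002,0.001,0.04,0,0,0,1,0,0,0.025,0,0,0,1,0,0,0.025,0,0,0,1],
)

```text
time_s: 19.75
position: [0.5974, -0.1602, 0.1215]
eef_rot: [[0.029, 1.0, 0.001], [1.0, -0.029, 0.0], [0.0, 0.001, -1.0]]
ft_force: [-0.1, -0.5, 2.2]
grip_width: 0.0135
gripper_force: 59.5
```

Call:
drive_tool(
  increments=[0,0,0.025,0,0,0,1,0,0,0.025,0,0,0,1,0,0,0,0,0,0,1],
)

```text
time_s: 20.12
position: [0.5972, -0.1601, 0.1107]
eef_rot: [[0.029, 1.0, 0.0], [1.0, -0.029, 0.001], [0.001, 0.0, -1.0]]
ft_force: [1.6, -0.2, -5.9]
grip_width: 0.0134
gripper_force: 58.4
```

Call:
drive_tool(
  increments=[0,0,0.025,0,0,0,1,0,0,0.025,0,0,0,1,0,0,0.025,0,0,0,1,0,0,0.015,0,0,0,1,0,0,0,0,0,0,1],
)

```text
time_s: 20.75
position: [0.5973, -0.1601, 0.0929]
eef_rot: [[0.029, 1.0, 0.001], [1.0, -0.029, 0.001], [0.001, 0.001, -1.0]]
ft_force: [0.1, -0.2, -5.0]
grip_width: 0.0136
gripper_force: 58.7
```

Call:
drive_tool(
  increments=[0,0,0.015,0,0,0,1,0,0,0,0,0,0,1],
)

```text
time_s: 21.0
position: [0.5973, -0.1601, 0.0903]
eef_rot: [[0.029, 1.0, 0.001], [1.0, -0.029, 0.001], [0.001, 0.001, -1.0]]
ft_force: [-1.0, -0.2, -2.7]
grip_width: 0.0134
gripper_force: 59.2
```

Call:
drive_tool(
  increments=[0,0,0.01,0,0,0,1,0,0,0,0,0,0,1],
)

```text
time_s: 21.25
position: [0.5974, -0.1601, 0.0889]
eef_rot: [[0.029, 1.0, 0.001], [1.0, -0.029, 0.0], [0.0, 0.001, -1.0]]
ft_force: [-2.2, 0.7, 4.7]
grip_width: 0.0137
gripper_force: 60.2
```

Call:
drive_tool(
  increments=[0,0,0.008,0,0,0,1,0,0,0,0,0,0,1],
)

```text
time_s: 21.5
position: [0.5975, -0.1601, 0.0877]
eef_rot: [[0.029, 1.0, 0.001], [1.0, -0.029, 0.0], [0.0, 0.001, -1.0]]
ft_force: [-4.9, 0.0, 10.3]
grip_width: 0.0133
gripper_force: 61.0
```

Call:
drive_tool(
  increments=[0,0,0.004,0,0,0,1,0,0,0,0,0,0,1,0,0,0,0,0,0,0,0,0,0,0,0,0,0,0,0,0,0,0,0,0],
)

```text
time_s: 22.12
position: [0.5976, -0.1601, 0.0859]
eef_rot: [[0.029, 1.0, 0.001], [1.0, -0.029, 0.001], [0.001, 0.001, -1.0]]
ft_force: [0.3, 0.2, -0.4]
grip_width: 0.0672
gripper_force: 0.0
```

Call:
drive_tool(
  increments=[0,0,0,0,0,0,0,0,0,-0.1,0,0,0,0,0,0,-0.2,0,0,0,0,0,0,-0.2,0,0,0,0,0.1,0,-0.15,0,0,0,0],
)

```text
time_s: 22.75
position: [0.5981, -0.1419, 0.2177]
eef_rot: [[0.032, 0.999, 0.002], [0.999, -0.032, -0.001], [-0.001, 0.002, -1.0]]
ft_force: [0.6, -0.5, -1.0]
grip_width: 0.0858
gripper_force: 0.0
```

Call:
drive_tool(
  increments=[-0.15,0,-0.1,0,0,0,0,-0.15,0,0,0,0,0,0,0,0,0,0,0,0,0,0,0,0,0,0,0,0],
)

```text
time_s: 23.25
position: [0.5961, -0.1995, 0.2358]
eef_rot: [[0.029, 1.0, 0.001], [1.0, -0.029, 0.001], [0.001, 0.001, -1.0]]
ft_force: [-0.3, 1.0, 0.9]
grip_width: 0.0855
gripper_force: 0.0
```

```bash
python3 - <<'E'
from h import *
arm.camera("wrist")
s=arm.read_state(); im,d,C=shot("wrist"); cv2.imwrite("pics/w5.png",im[:,:,::-1]); P=cloud(d,C); h=hsv(im); H,S,V=[h[...,i].astype(int) for i in range(3)]
print(s["time_s"],s["position"],s["ft_force"])
m=((H>45)&(H<75)&(S>150)&(V>90)&(d>0)&(P[...,2]>.08)).astype(np.uint8)
k,lab,st,ce=cv2.connectedComponentsWithStats(m)
for i in range(1,k):
    if st[i,4]>100: q=P[lab==i]; print(ce[i].round(),"lamp",np.median(q,0).round(4),np.percentile(q,[5,95],axis=0).round(4).tolist())
im,d,C=shot("top"); cv2.imwrite("pics/top5.png",im[:,:,::-1])
E
```

```text
23.3 [ 0.59619842 -0.19896456  0.23586308] [-0.03609218  0.72839237  0.46747434]
[315. 151.] lamp [ 0.5977 -0.1599  0.1205] [[0.5937, -0.181, 0.1193], [0.6017, -0.1413, 0.1216]]
[314. 279.] lamp [ 0.5944 -0.2727  0.1203] [[0.5904, -0.2927, 0.1193], [0.5983, -0.2533, 0.1213]]
```

View pics/w5.png

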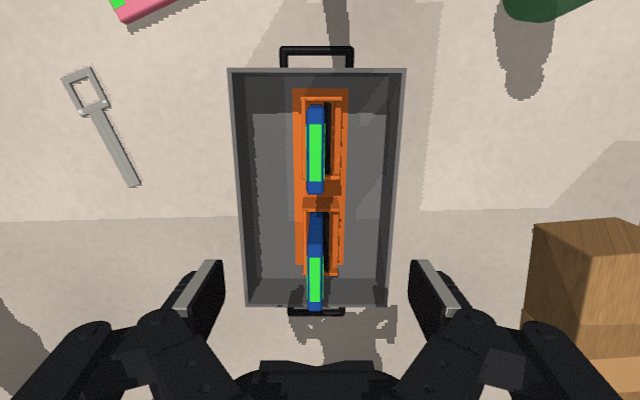

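View pics/top5.png

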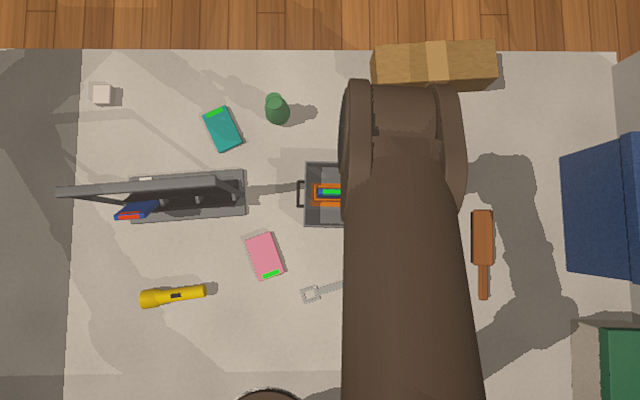

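Both green-lamp banks stand upright in the pockets, lamps at (315,151) and (314,279) in the wrist view, tops at about 120 mm, which is fully home. In the top view the red-lamp bank is still in its bay at (130,213), and the other objects are where they were.

```bash
python3 -c "
from plant import arm
print(arm.finish_job())"
```

```text
the job is handed in; nothing more can be done
None
```

Job handed in at about 23 s: both green-lamp banks are upright and fully home in their own pockets, and the red-lamp bank is still charging in its bay; in the last pictures nothing else had moved, though the arm hid part of the top view.

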